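Latch the loaded board nest into its hidden notch

ROBOT

A 6-joint arm with a two-finger parallel gripper is mounted at the origin on the work surface. World frame = base frame: x ahead of the robot, y to its left, z up, the work surface at z = 0. Lengths are in m, angles in rad, forces in N, time in s.
With the tool pointing down it reaches from about 0.275 to 0.825 m from the base axis. Payload 5.2 kg.
Tool frame: the origin (TCP) lies on the centre line of the jaws, within the pads' length; the fingertips stand 14 mm ahead of it and the grasp point (between the pads) lies 5 mm behind it; z points along the fingers, y is the direction in which the jaws open and shut (so a half turn about z gives the same grasp; the last joint's range is limited). The gripper opens to 93 mm and grips with 3 to 60 N. Pads are 15 mm wide; open, the fingers measure 128 mm over their backs; the gripper's body (75 mm by 188 mm) begins 65 mm behind the grasp point.
Start: joints at [1.043, 0.259, 1.535, -0, 1.348, -0.203], TCP at [0.175, 0.521, 0.233] pointing down, gripper open.
Joint ranges: [-3.14, 3.14], [-0.91, 2.08], [0.19, 2.58], [-1.22, 4.36], [0.22, 2.71], [-3.12, 3.12]. Speed limits (rad/s): [2.57, 2.57, 3.14, 3.14, 3.14, 3.14].

INTERFACE

Orientations are given as a unit quaternion [w, x, y, z].
In Python, from rig import r, planner, status, vision gives the robot as it stands. Calls block until the motion is done:
- r.movep(position, orientation): joint-space move of the TCP to a pose.
- r.movel(position, attitude=None, max_speed=0.15): straight line of the TCP; attitude=None keeps the orientation; max_speed is the mean speed in m/s.
- r.move_j(angles): joint-space move.
- r.open_jaws() and r.gripper_close(strength=None): open the fingers fully, or close them until they stop; strength is the grip in N (None keeps the last).
- r.dwell(seconds).
- planner.solve_ik(position, orientation): joint angles nearest the present ones, or None.
- status.state(): the state.
- vision.read_camera(name): name is "scene" or "top" or "wrist"; returns (picture, depth): 480x640x3 uint8, blue, green, red; 480x640 float32, m along the optical axis (not along the pixel's ray), 0 where there is no reading.
- vision.camera_params(name): a dict with "fovy" (degrees; the focal length in pixels is half the picture's height over the tangent of half this angle, whatever the lens; pixels are square), "cx", "cy" (the principal point, pixels), "R" (3x3) and "t" (3): a world point X has camera coordinates R X + t. Camera axes: x right, y down, z forward; pixel columns grow to the right and rows downward; lengths in m; the calibration is good to about 2 mm. A picture is of the moment at which its call begins: read the wrist's pose just before it. camera_params takes no time and is no camera call; for the wrist camera it gives the pose at the moment of the call.
A pose or a line that the arm cannot do raises r.Unreachable and nothing moves.
- r.job_done(): hands the job in, once; it reports no verdict.
The state is a dict: "clock": time; "q": joint angles; "joint_velocities": joint speeds; "tau": joint torques, N m; "tcp_pos": TCP position; "orientation": TCP orientation; "contact_force": force on the tool from outside, world axes, zero at the start; "ft_torque": the same for the moment, N m; "opening": finger opening in m.
Only numpy, scipy, OpenCV 4.12 (cv2) and the standard library are available. Lean on these libraries where they do the work, as an engineer would, in place of code of your own. Each camera call takes 0.05 s, during which the arm holds its last target.

TASK

Two board nests stand on the training cell's table, one holding a circuit board and one empty. On the nest that holds the board, slowly turn the latch knob clockwise (seen from above) so that its steel tongue swings in over the board, until you feel the resistance rise and then dip as the knob drops into its hidden notch; stop there without forcing it on past the notch, and let go. Leave the board lying in its nest and leave the empty nest's latch alone.

Things in the scene. Friction and masses are not known exactly. Their poses are not given: they have to be found in the camera images.
- lock_knob (a joint): Latch knob of the nest HOLDING the board, rad, growing clockwise from above. Starts at 0 to 0.3, stays where left. Turns freely (0.04 N m) to 0.5, then climbs a hump (up to 0.2 N m, crest about 0.84), then the torque dips: hidden notch at 1.2, tongue square across the board's near edge. Let go at 1.0 to 1.4 it settles within 0.1 of it. Do not force the second hump (crest 1.56); end stop 1.95.
- lock_knob_grip (a point): On that knob's vertical axis, 59 mm above the table, 13 mm below the top of its black bar grip (46 long, 14 wide, 36 mm high). x runs along bar and tongue, z up. Close on the 14 mm width; fingertips go no lower than 38 mm. Below: round hub 42 mm across (top at 37 mm) and flat steel tongue 16 mm wide, reaching 65 mm from the axis (top at 34 mm), turning with the bar.
- board_center (a point): Centre of the green circuit board on its black tray (120 x 100 x 14 mm, centre 19 mm above the table), loose between 8 mm high white rails on the loaded nest: an aluminium plate 230 x 150 x 12 mm fixed to the table, left or right, turned up to 17 degrees. The knob stands at the plate's end nearer the robot, its axis 110 mm from the board's centre.
- spare_knob_tip (a point): Top of the tongue's end on the EMPTY nest's latch, the same kind of nest and knob on the other side: 62 mm out from that knob's axis, 34 mm above the table, x along the tongue. Leave alone.
Things that resemble listed ones, but are neither listed nor needed, are in the scene too. Leave any brown or orange look-alike of the part that bears board_center alone.

How it is judged:
On the way:
1. the knob of the loaded nest is turned slowly up to its notch: it spends at least 0.2 s between 0.4 and 1.0 rad (value of joint lock_knob between 0.4 and 1 rad), for 0.2 s.
At the end, for the whole second after the job is handed in: The loaded nest's knob rests in its notch, at 1.2 rad give or take 0.18 rad (10 degrees); the board lies flat (within 0.1 rad) in its nest within 12 mm of where it was; the tongue of the empty nest's latch is within 15 mm of where it was (value of joint lock_knob between 1.02 and 1.38 rad and velocity of joint lock_knob between -0.05 and 0.05 rad/s and distance of board_center from where it was at the start of the episode below 0.012 m and angle between board_center's own z axis and vertical below 0.1 rad and distance of spare_knob_tip from where it was at the start of the episode below 0.015 m); the robot touches nothing.
It fails at once if the knob is forced on past its notch (beyond 1.6 rad) (value of joint lock_knob above 1.6 rad).
It fails at once if the empty nest's latch is turned (its tip moves more than 15 mm) (distance of spare_knob_tip from where it was at the start of the episode above 0.015 m).
It also fails if it takes over 43 s, if anything falls off the work surface, if the arm or the gripper's body presses on something with over 40 N, if the wrist force passes 120 N, or if a joint passes its speed limit or range.

## Working session

There is one attempt and no reset: what is moved stays moved. The work goes in short steps, each a Python script; the robot and the scene stay as the last script left them, time stands still between calls to the robot, and variables do not carry over. Pictures are saved under pics/ and viewed, and the job is handed in when it is done.

```bash
mkdir -p pics; ls; python3 - <<'E'
from rig import r,planner,status,vision
import cv2,numpy as np
s=status.state();print(s['clock'],s['tcp_pos'],s['orientation'],s['opening'])
for n in ['scene','top','wrist']:
    p=vision.camera_params(n);print(n,p)
    im,d=vision.read_camera(n)
    cv2.imwrite(f'pics/{n}0.png',im);np.save(f'{n}0.npy',d);np.save(f'{n}0_im.npy',im)
    np.savez(f'{n}0_p.npz',**{k:np.array(v) for k,v in p.items()})
E
```

```text
pics
0.0 [0.17523721 0.52081961 0.23182493] [-3.18231498e-04  1.61667384e-01  9.86844901e-01 -8.34951775e-04] 0.09271531276087387
scene {'fovy': 57.676483106792965, 'cx': 319.14059652415455, 'cy': 237.89081132397112, 'R': array([[ 0.42265248,  0.90614507, -0.01630911],
       [ 0.59116495, -0.28928726, -0.7528857 ],
       [-0.68694169,  0.30856764, -0.65794919]]), 't': array([-0.20113687, -0.2094754 ,  1.10272469])}
top {'fovy': 50.91101151963015, 'cx': 315.22860773931905, 'cy': 241.79402714444504, 'R': array([[-0.07100347, -0.99745446, -0.00656533],
       [-0.96937258,  0.07055285, -0.23524263],
       [ 0.23510701, -0.01033879, -0.9719145 ]]), 't': array([0.05494751, 0.47348515, 0.9553396 ])}
wrist {'fovy': 58.15741457165879, 'cx': 315.5274762806478, 'cy': 242.7799716918526, 'R': array([[ 0.31835262,  0.94796995, -0.00213891],
       [ 0.91411558, -0.30638428,  0.2655586 ],
       [ 0.25108625, -0.08649649, -0.96409235]]), 't': array([-0.54936369, -0.02990544,  0.39075343])}
```

View pics/top0.png

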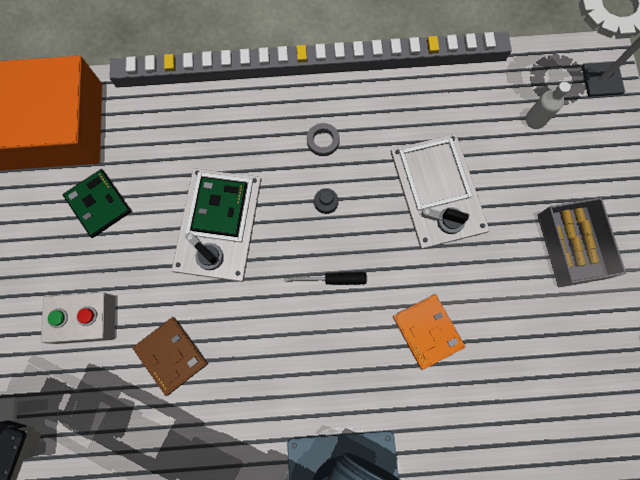

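View pics/scene0.png

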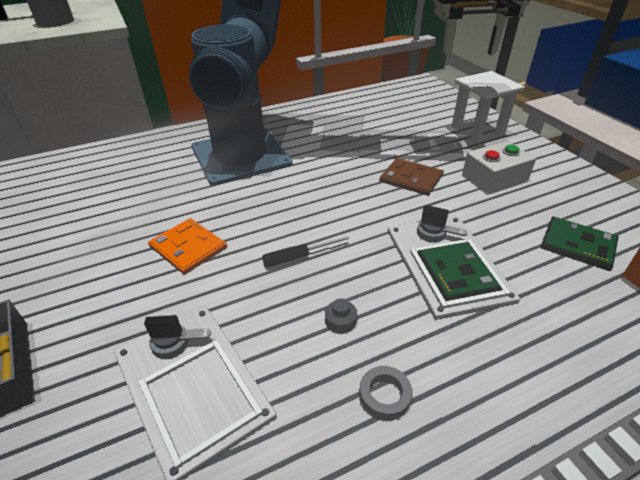

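View pics/wrist0.png

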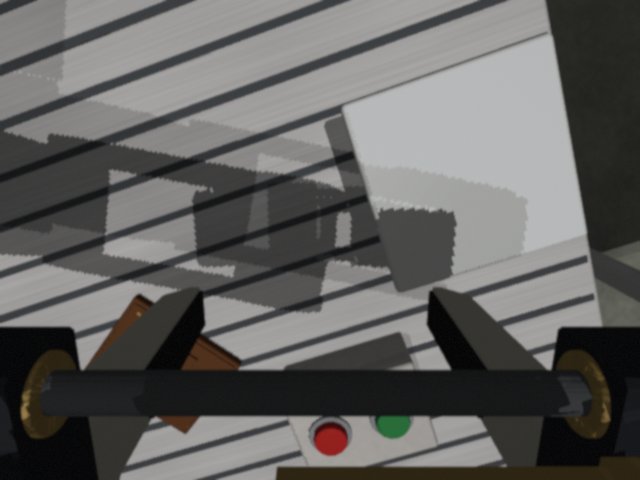

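The top view shows two nests. The one at (215,225) holds a green board and has its knob at about (207,252). The one at (440,190) is empty, with its knob at (452,218). The loose green board at (97,203), the brown one at (170,355) and the orange one at (430,331) are look-alikes lying outside any nest. I'll enlarge the loaded nest to confirm and take measurements.

```bash
cat > h.py <<'E'
import numpy as np,cv2
def K(p):
    f=240/np.tan(np.radians(float(p['fovy']))/2);return f,float(p['cx']),float(p['cy'])
def ray(p,u,v,z):
    f,cx,cy=K(p);R=np.array(p['R']);t=np.array(p['t']);C=-R.T@t
    d=R.T@np.array([(u-cx)/f,(v-cy)/f,1]);return C+d*(z-C[2])/d[2]
def proj(p,X):
    f,cx,cy=K(p);c=np.array(p['R'])@np.array(X)+np.array(p['t']);return np.array([cx+f*c[0]/c[2],cy+f*c[1]/c[2]])
E
python3 - <<'E'
from h import *
a=cv2.imread('pics/top0.png')[160:290,160:275]
b=cv2.imread('pics/scene0.png')[190:320,380:525]
A=cv2.resize(a,None,fx=3.4,fy=4/1.0*0.85,interpolation=cv2.INTER_CUBIC)
B=cv2.resize(b,None,fx=2.7,fy=2.7*1.0,interpolation=cv2.INTER_CUBIC)
h=max(A.shape[0],B.shape[0]);o=np.zeros((h,A.shape[1]+B.shape[1],3),np.uint8)
o[:A.shape[0],:A.shape[1]]=A;o[:B.shape[0],A.shape[1]:]=B
cv2.imwrite('pics/crop0.png',o);print(o.shape)
im=cv2.imread('pics/top0.png');p=np.load('top0_p.npz')
# board: green mask
hsv=cv2.cvtColor(im,cv2.COLOR_BGR2HSV)
m=((hsv[...,0]>50)&(hsv[...,0]<90)&(hsv[...,1]>100)).astype(np.uint8)
m=cv2.morphologyEx(m,cv2.MORPH_CLOSE,np.ones((7,7)))
cs,_=cv2.findContours(m,0,2)
for c in cs:
    if cv2.contourArea(c)>800:
        bx=cv2.boxPoints(cv2.minAreaRect(c));W=np.array([ray(p,*q,0.026) for q in bx])
        print(bx.tolist(),W.round(4).tolist(),W.mean(0).round(4))
# white plate
m=((hsv[...,2]<70)).astype(np.uint8)
d=np.load('top0.npy');f,cx,cy=K(p);R=p['R'];t=p['t']
vv,uu=np.mgrid[:480,:640];C=np.stack([(uu-cx)/f*d,(vv-cy)/f*d,d],-1);X=(C-t)@R
np.save('X.npy',X)
sub=X[225:280,175:245];
for lo,hi in [(0.025,0.05),(0.05,0.09)]:
    mm=(sub[...,2]>lo)&(sub[...,2]<hi);P=sub[mm];print(lo,len(P),P.mean(0),P.min(0),P.max(0))
E
```

```text
(442, 783, 3)
[[190.9199676513672, 229.44000244140625], [200.83998107910156, 174.8800048828125], [244.6639862060547, 182.84799194335938], [234.7439727783203, 237.40798950195312]] [[0.5289, 0.2772, 0.026], [0.6485, 0.2544, 0.026], [0.6235, 0.1614, 0.026], [0.5051, 0.1865, 0.026]] [0.5765 0.2199 0.026 ]
[[62.023868560791016, 194.6710968017578], [99.71087646484375, 168.7612762451172], [128.71353149414062, 210.9469451904297], [91.02651977539062, 236.8567657470703]] [[0.6255, 0.5499, 0.026], [0.6785, 0.4715, 0.026], [0.5788, 0.4076, 0.026], [0.528, 0.4851, 0.026]] [0.6027 0.4785 0.026 ]
0.025 878 [0.49536782 0.23533524 0.03205585] [0.44210248 0.17120245 0.02500499] [0.53869954 0.28608613 0.04986479]
0.05 175 [0.4682946  0.23873203 0.07239372] [0.44970143 0.22172911 0.05037359] [0.48964342 0.25841191 0.07836211]
```

View pics/crop0.png

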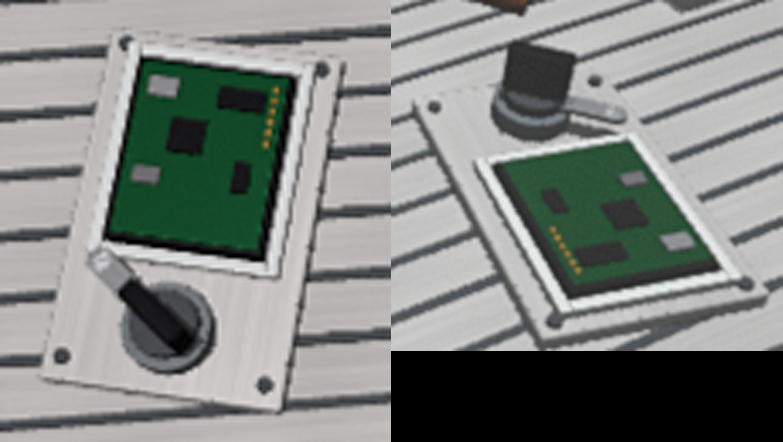

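The crop confirms it. The loaded nest is the left one, with its board between white rails and its tongue pointing up-left, short of the board. Next I'll measure the axis and bar angle, then get a wrist look from a hover.

```bash
python3 - <<'E'
from h import *
im=cv2.imread('pics/top0.png');p=np.load('top0_p.npz');X=np.load('X.npy')
sub=X[225:280,175:245]
mm=(sub[...,2]>0.066);P=sub[mm][:,:2]
r=cv2.minAreaRect((P*1000).astype(np.float32));print('bar',r)
c=P.mean(0);w,V=np.linalg.eigh(np.cov((P-c).T));print(c,np.degrees(np.arctan2(V[1,1],V[0,1])))
# empirical: project model
A=np.array([0.4687,0.2418])
print('hub px',proj(p,[*A,.037]),'bartop',proj(p,[*A,.072]))
# tongue tip
for u,v in [(188,235),(190,239)]: print(ray(p,u,v,.034))
# board top from depth
m=(X[...,2]>0.0225)&(X[...,2]<0.03);m[:165]=0;m[228:]=0;m[:,:180]=0;m[:,260:]=0
P=X[m][:,:2];print('board',len(P),cv2.minAreaRect((P*1000).astype(np.float32)))
E
```

```text
bar ((362.7333679199219, 144.45257568359375), (336.42095947265625, 12.414080619812012), 41.72785949707031)
[0.44293925 0.21582329] -137.9663572551585
hub px [207.35152125 255.29143774] bartop [203.53954383 251.57362146]
[0.5151414  0.28143227 0.034     ]
[0.50632164 0.27741605 0.034     ]
board 2000 ((584.5437622070312, 215.70346069335938), (119.11343383789062, 124.34609985351562), 77.89463806152344)
```

```bash
cat >> h.py <<'E'
from scipy.spatial.transform import Rotation as Ro
def quat(th):
    c,s=np.cos(th),np.sin(th)
    q=Ro.from_matrix(np.array([[c,s,0],[s,-c,0],[0,0,-1.]])).as_quat();return [q[3],q[0],q[1],q[2]]
E
python3 - <<'E'
from h import *
from rig import r,planner,status,vision
A=[0.4687,0.2418]
th=0.72+np.pi
for t in (th,th-.97):print(planner.solve_ik([*A,.056],quat(t)))
r.movep([*A,.19],quat(th))
r.dwell(.2)
p=vision.camera_params('wrist');im,d=vision.read_camera('wrist')
cv2.imwrite('pics/w1.png',im);np.save('w1.npy',d);np.savez('w1_p.npz',**{k:np.array(v) for k,v in p.items()})
s=status.state();print(s['clock'],s['tcp_pos'],s['q'],s['contact_force'],s['ft_torque'])
print(proj(p,[*A,.072]),proj(p,[*A,.037]))
E
```

```text
[ 2.64616972e-01  4.06102169e-01  1.80845448e+00 -4.44089210e-16
  9.27036005e-01 -2.02617935e+00]
[ 2.64616972e-01  4.06102169e-01  1.80845448e+00 -4.44089210e-16
  9.27036005e-01 -1.05617935e+00]
2.0 [0.46843227 0.24241002 0.19011183] [ 2.65862741e-01  2.51310671e-01  1.65309492e+00  4.94782972e-05
  1.23699263e+00 -2.02594918e+00] [-0.7824292   0.10556302 -0.02320994] [0.0941266  0.04522201 0.00415814]
[312.03638925 242.41090862] [312.41072985 229.64031848]
```

View pics/w1.png

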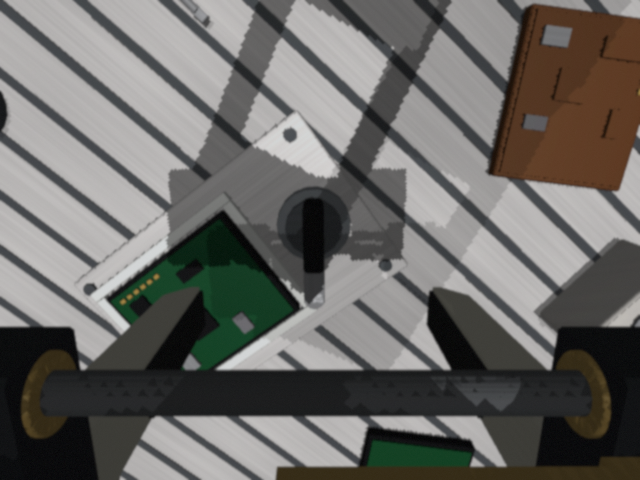

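The wrist view shows the black bar upright at about x=313, rows 200–272. That puts it parallel to the tool x axis, with the hub at about (313,228) and the tongue tip at (313,298), so the pose fits. I'll refine it numerically.

```bash
python3 - <<'E'
from h import *
im=cv2.imread('pics/w1.png');p=np.load('w1_p.npz');d=np.load('w1.npy')
g=im.max(2)
m=(g<32).astype(np.uint8);m[:180]=0;m[290:]=0;m[:,:280]=0;m[:,350:]=0
cs,_=cv2.findContours(m,0,2);c=max(cs,key=cv2.contourArea)
rc=cv2.minAreaRect(c);print(rc)
bx=cv2.boxPoints(rc)
W=np.array([ray(p,*q,.072) for q in bx]);print(W.round(4),W.mean(0))
for i in range(2):
    e=W[i+1]-W[i];print(np.linalg.norm(e),np.arctan2(e[1],e[0]))
# hub fit: depth-based
f,cx,cy=K(p);vv,uu=np.mgrid[:480,:640];C=np.stack([(uu-cx)/f*d,(vv-cy)/f*d,d],-1);X=(C-p['t'])@p['R']
s=X[180:320,260:370].reshape(-1,3);s=s[d[180:320,260:370].ravel()>0]
for lo,hi in [(.031,.042),(.066,.078)]:
    P=s[(s[:,2]>lo)&(s[:,2]<hi)];print(lo,len(P),P[:,2].mean(),cv2.minAreaRect((P[:,:2]*1000).astype(np.float32)))
# plate edges: board green rect in wrist
# tongue tip
for q in [(313,305)]: print('tip',ray(p,*q,.034))
# plate corner screws from top image
im=cv2.imread('pics/top0.png');p=np.load('top0_p.npz')
S=[(196,173),(255,179),(178,264),(238,273)]
S=[(160+x/3.4,160+y/3.4) for x,y in [(125,43),(321,69),(62,356),(264,385)]]
W=np.array([ray(p,*q,.013) for q in S]);print(W.round(4))
for a,b in [(2,0),(3,1)]: e=W[a]-W[b];print('plate',np.arctan2(-e[1],-e[0]),np.linalg.norm(e))
e=W[0]-W[1];print('plate x',np.arctan2(e[1],e[0])-np.pi/2);e=W[2]-W[3];print(np.arctan2(e[1],e[0])-np.pi/2)
E
```

```text
((313.7054443359375, 235.54794311523438), (47.25629425048828, 72.7465591430664), 24.443954467773438)
[[0.4922 0.232  0.072 ]
 [0.4463 0.2182 0.072 ]
 [0.4377 0.2469 0.072 ]
 [0.4838 0.2622 0.072 ]] [0.46499332 0.23982647 0.072     ]
0.04793055742710784 -2.848692377327181
0.030008448592691896 1.8631860293528297
0.031 2098 0.035300821287834745 ((479.4522705078125, 257.5690002441406), (86.2872543334961, 40.84152603149414), 53.197662353515625)
0.066 1422 0.07095528381001834 ((467.37005615234375, 241.0824737548828), (45.23253631591797, 13.659738540649414), 41.56071090698242)
tip [0.51384353 0.28196284 0.034     ]
[[0.6596 0.266  0.013 ]
 [0.6328 0.1418 0.013 ]
 [0.4586 0.3077 0.013 ]
 [0.4317 0.1851 0.013 ]]
plate -0.2043986441345446 0.2052651820147691
plate -0.21205920314205118 0.20566947690015572
plate x -0.2125319992964747
-0.2158071363361882
```

Bar centre is (0.4674, 0.2411) at 0.725 rad and the plate axis is at −0.211 rad, so the knob starts at about 0.26 and the notch is about 0.94 rad further clockwise. I'll descend and grip.

```bash
python3 - <<'E'
from h import *
from rig import r,planner,status,vision
A=[0.4674,0.2411];th=0.7254+np.pi
r.movel([*A,.12],quat(th),max_speed=.12)
r.movel([*A,.057],max_speed=.08)
s=status.state();print(s['clock'],s['tcp_pos'],s['contact_force'],s['ft_torque'])
r.gripper_close(30)
s=status.state();print(s['clock'],s['tcp_pos'],s['contact_force'],s['ft_torque'],s['opening'],s['q'])
E
```

```text
3.6667 [0.46781783 0.2412222  0.0574049 ] [-0.50052199 -0.99084613  0.70592877] [ 0.06807896  0.01739796 -0.06157001]
4.8667 [0.4681583  0.2402809  0.05703909] [ 2.60434176 -4.52295514 -0.84253495] [-0.59867791 -0.42815703 -0.00549774] 0.014297784391447525 [ 2.63105095e-01  4.02648305e-01  1.81088318e+00 -1.93611780e-03
  9.27213639e-01 -2.03228087e+00]
```

The grip closed on 14.3 mm, which matches the bar width. Now the slow turn, logging torque.

```bash
python3 - <<'E'
from h import *
from rig import r,planner,status,vision
q=np.array([2.64616972e-01,4.06102169e-01,1.80845448e+00,0,9.27036005e-01,-2.02617935e+00])
q=np.array(planner.solve_ik([.4674,.2411,.057],quat(.7254+np.pi)));print(q)
def yaw():
    w,x,y,z=status.state()['orientation'];R=Ro.from_quat([x,y,z,w]).as_matrix();return (np.arctan2(R[1,0],R[0,0])-np.pi)%(2*np.pi)
for k in range(1,20):
    D=0.05*k
    if D>.86: break
    g=q.copy();g[5]+=D;r.move_j(g)
    s=status.state();y=(yaw()+np.pi)%(2*np.pi)-np.pi
    print(round(s['clock'],2),round(D,3),'knob~',round(1.2-(y+.211),3),'Mz',s['ft_torque'][2].round(3),'tau6',round(s['tau'][5],3),np.round(s['contact_force'],1),round(s['opening'],4))
E
```

```text
[ 2.63964182e-01  4.02525401e-01  1.81121696e+00 -4.44089210e-16
  9.27850293e-01 -2.03223214e+00]
5.12 0.05 knob~ 0.313 Mz -0.037 tau6 0.076 [ 2.7 -5.6 -1.3] 0.0139
5.37 0.1 knob~ 0.363 Mz -0.053 tau6 0.066 [ 2.  -4.6 -0.9] 0.0138
5.62 0.15 knob~ 0.413 Mz -0.066 tau6 0.075 [ 2.4 -4.7 -0.9] 0.0138
5.87 0.2 knob~ 0.463 Mz -0.066 tau6 0.066 [ 2.8 -4.8 -2.1] 0.0137
6.12 0.25 knob~ 0.512 Mz -0.046 tau6 0.085 [ 2.1 -4.1 -1.2] 0.014
6.37 0.3 knob~ 0.562 Mz 0.087 tau6 0.209 [ 3.  -4.4 -0.7] 0.0139
6.62 0.35 knob~ 0.612 Mz 0.12 tau6 0.186 [ 2.3 -3.7 -1.2] 0.0139
6.87 0.4 knob~ 0.662 Mz 0.07 tau6 0.17 [ 3.5 -4.6 -0.9] 0.0137
7.12 0.45 knob~ 0.712 Mz 0.036 tau6 0.15 [ 2.9 -3.4 -2.2] 0.0136
7.37 0.5 knob~ 0.762 Mz 0.028 tau6 0.157 [ 3.2 -2.4 -1.2] 0.0137
7.62 0.55 knob~ 0.811 Mz 0.012 tau6 0.135 [ 2.3 -2.9 -1.8] 0.0139
7.87 0.6 knob~ 0.861 Mz -0.025 tau6 0.098 [ 3.8 -3.8 -1.6] 0.0139
8.12 0.65 knob~ 0.911 Mz -0.03 tau6 0.063 [ 4.2 -4.6 -1.3] 0.014
8.37 0.7 knob~ 0.961 Mz -0.136 tau6 0.014 [ 4.6 -2.7 -1.1] 0.014
8.62 0.75 knob~ 1.011 Mz -0.162 tau6 -0.006 [ 3.8 -3.2 -2.8] 0.014
8.87 0.8 knob~ 1.06 Mz -0.152 tau6 -0.028 [ 3.2 -3.2 -2.3] 0.014
9.12 0.85 knob~ 1.11 Mz -0.121 tau6 -0.03 [ 4.  -0.7 -3.1] 0.0139
```

The resistance rose to its hump and then dipped, with the torque crossing over near 0.9 as expected. I'll take two or three finer steps to the notch centre.

```bash
python3 - <<'E'
from h import *
from rig import r,planner,status,vision
q=np.array([2.63964182e-01,4.02525401e-01,1.81121696e+00,0,9.27850293e-01,-2.03223214e+00])
for D in (.88,.91,.935):
    g=q.copy();g[5]+=D;r.move_j(g);r.dwell(.15)
    s=status.state();print(round(s['clock'],2),D,'Mz',s['ft_torque'][2].round(3),'tau6',round(s['tau'][5],3),np.round(s['contact_force'],1))
r.open_jaws();s=status.state();print(s['clock'],s['opening'],s['contact_force'])
P=s['tcp_pos'];r.movel([P[0],P[1],.19],max_speed=.12);r.dwell(.2)
p=vision.camera_params('wrist');im,d=vision.read_camera('wrist');cv2.imwrite('pics/w2.png',im)
f,cx,cy=K(p);vv,uu=np.mgrid[:480,:640];C=np.stack([(uu-cx)/f*d,(vv-cy)/f*d,d],-1);X=(C-p['t'])@p['R']
s=X[180:320,240:390].reshape(-1,3);s=s[d[180:320,240:390].ravel()>0]
Q=s[(s[:,2]>.066)&(s[:,2]<.078)];print(len(Q),cv2.minAreaRect((Q[:,:2]*1000).astype(np.float32)))
print(status.state()['clock'])
E
```

```text
9.52 0.88 Mz -0.102 tau6 -0.073 [ 4.9 -1.1 -5. ]
9.92 0.91 Mz -0.035 tau6 -0.056 [ 4.8 -0.9 -3.1]
10.32 0.935 Mz 0.003 tau6 -0.04 [ 5.3 -1.2 -3. ]
11.625 0.09294377789551453 [0.11953813 0.07785911 0.31484231]
1453 ((466.998291015625, 242.09307861328125), (13.937836647033691, 45.11812973022461), 77.74259948730469)
13.1333
```

View pics/w2.png

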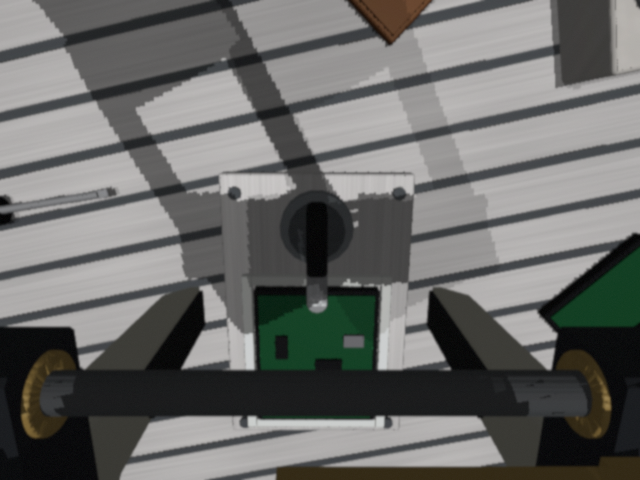

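After release the tongue at (317,295) lies square over the board's near edge. The bar is at −0.214 rad against the plate's −0.211, so the knob is at about 1.20 rad. The board sits between its rails and the gripper is clear, so I'm handing in.

```bash
python3 - <<'E'
from rig import r,status
print(r.job_done(),status.state()['clock'])
E
```

```text
the job is handed in; nothing more can be done
the job is handed in; nothing more can be done
```

The latch knob on the loaded (left) nest is in its notch, and I handed the job in at about 13 s of the 43 s allowed. I gripped its bar and turned it clockwise from about 0.26 to 1.20 rad, taking about 5.5 s. I then opened the jaws and lifted straight clear.

- **Torque:** it rose at about 0.56–0.6 rad, fell past the crest near 0.84, and the wrist moment came back to about 0 at the notch. I did not turn it past 1.2 rad.
- **Knob after release:** depth measurement put the bar at −0.214 rad against the plate axis at −0.211, so the knob is at about 1.20 rad. The tongue lies square over the board's near edge.
- **Board:** in the last wrist picture it still sits flat between its rails; I did not re-measure its position.
- **Empty nest:** the arm never went near it, but I did not photograph its latch again.
- **Disagreements:** one bar fit from the top camera's depth and one colour-based bar fit from the wrist camera picked up other things and were discarded. The wrist depth fit replaced them and agreed with the tongue direction.

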